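# Move a row of jars to the display rack in reverse order

### The job

The jars in the wooden delivery rack stand with the newest in front, so move them to the white display rack in reverse order, front being the end nearer the robot: the jar at the back of the delivery rack goes to the front place of the display rack, the middle one to the middle, the front one to the back. Set each jar down gently, upright and centred on its round cork inlay, let go of it, never drop or tip a jar, and leave the roll of tape and the marker pen where they lie.

Things in the scene. Friction and masses are not known exactly. Their poses are not given: they have to be found in the camera images.
- squat_jar_mid (a point): Short wide amber preserve jar with a grey lid: round, 70 mm wide at the body, 86 mm high, lid 62 mm wide (top 18 mm), about 0.34 kg, loose. This point is the jar's centre, half-way up (43 mm above its underside and below its top); z up along the jar, x and y arbitrary (it is round). Can be gripped from above round the upper body, 20 to 35 mm below its top.
- slim_jar_mid (a point): Small narrow peach-coloured preserve jar with a cream lid: round, 60 mm wide at the body, 92 mm high, lid 54 mm wide (top 18 mm), about 0.29 kg, loose. This point is the jar's centre, half-way up (46 mm above its underside and below its top); z up along the jar, x and y arbitrary (it is round). Can be gripped from above round the upper body, 20 to 35 mm below its top.
- tall_jar_mid (a point): Tall green pickle jar with a white lid: round, 67 mm wide at the body, 122 mm high, lid 60 mm wide (top 18 mm), about 0.48 kg, loose. This point is the jar's centre, half-way up (61 mm above its underside and below its top); z up along the jar, x and y arbitrary (it is round). Can be gripped from above round the upper body, 20 to 35 mm below its top.
- squat_pad: thin grey felt pad, 80 mm along the delivery rack, 90 mm across, 3 mm thick, fixed in the delivery rack, on which the squat jar stands at the start (so it marks that jar's starting place, and stays there). Origin at the centre of its underside, axes as the delivery rack's.
- slim_pad: thin grey felt pad, 80 mm along the delivery rack, 90 mm across, 3 mm thick, fixed in the delivery rack, on which the slim jar stands at the start (so it marks that jar's starting place, and stays there). Origin at the centre of its underside, axes as the delivery rack's.
- tall_pad: thin grey felt pad, 80 mm along the delivery rack, 90 mm across, 3 mm thick, fixed in the delivery rack, on which the tall jar stands at the start (so it marks that jar's starting place, and stays there). Origin at the centre of its underside, axes as the delivery rack's.
- delivery_rack: Low wooden tray 298 x 116 mm, fixed, left or right on the table; floor 10 mm above the table, rails 20 and end boards 28 mm high. Holds the jars in one row (undersides 13 mm above the table). Origin: centre of its underside, z up, x along the row from the front end (nearer the robot) to the back; places at x = -90 (front), 0, +90 mm (back), y = 0; which jar is where varies.
- display_rack: White steel board 290 x 108 mm, fixed, on the other side of the table, empty at the start; flat top 12 mm above the table, wire rails along both sides up to 26 mm. Three flush round cork inlays, 78 mm across. Origin: centre of its underside, z up, x along the row from the front end (nearer the robot) to the back; inlays centred at x = -90 (front), 0, +90 mm (back), y = 0.
- tape_roll: Beige roll of tape lying flat, 66 mm across, 24 mm high; a bystander, loose, between the racks. Origin at the centre of its underside. Behind it stands an open blue cash box, fixed (x 0.57 to 0.83, y -0.01 to 0.25 m), its body 65 mm high, its raised lid at the back up to about 0.27 m: pass in front of it or well above.
- pen: Black marker pen lying on the table, 125 mm long (along its y), 17 mm thick; a bystander, loose. Origin at the centre of its underside.
There are look-alikes about, which are no part of the job. What is shaped like the part that bears slim_jar_mid but blue or red is not meant.

How it is judged:
At the end, for the whole second after the job is handed in: Each jar stands on the display rack in the place that mirrors its pad's place in the delivery rack, its centre within 12 mm of the inlay's centre along and across the row, resting on the board (height within 6 mm), upright within 0.08 rad, released and at rest (under 0.02 m/s) (((x of squat_pad in the frame of delivery_rack between -0.11 and -0.07 m and x of squat_jar_mid in the frame of display_rack between 0.078 and 0.102 m) or (x of squat_pad in the frame of delivery_rack between -0.02 and 0.02 m and x of squat_jar_mid in the frame of display_rack between -0.012 and 0.012 m) or (x of squat_pad in the frame of delivery_rack between 0.07 and 0.11 m and x of squat_jar_mid in the frame of display_rack between -0.102 and -0.078 m)) and y of squat_jar_mid in the frame of display_rack between -0.012 and 0.012 m and z of squat_jar_mid in the frame of display_rack between 0.049 and 0.061 m and angle between each of squat_jar_mid, slim_jar_mid, tall_jar_mid's own z axis and vertical below 0.08 rad and linear speed of each of squat_jar, slim_jar, tall_jar below 0.02 m/s and contact force between each of squat_jar, slim_jar, tall_jar and the fingers below 0.1 N and ((x of slim_pad in the frame of delivery_rack between -0.11 and -0.07 m and x of slim_jar_mid in the frame of display_rack between 0.078 and 0.102 m) or (x of slim_pad in the frame of delivery_rack between -0.02 and 0.02 m and x of slim_jar_mid in the frame of display_rack between -0.012 and 0.012 m) or (x of slim_pad in the frame of delivery_rack between 0.07 and 0.11 m and x of slim_jar_mid in the frame of display_rack between -0.102 and -0.078 m)) and y of slim_jar_mid in the frame of display_rack between -0.012 and 0.012 m and z of slim_jar_mid in the frame of display_rack between 0.052 and 0.064 m and ((x of tall_pad in the frame of delivery_rack between -0.11 and -0.07 m and x of tall_jar_mid in the frame of display_rack between 0.078 and 0.102 m) or (x of tall_pad in the frame of delivery_rack between -0.02 and 0.02 m and x of tall_jar_mid in the frame of display_rack between -0.012 and 0.012 m) or (x of tall_pad in the frame of delivery_rack between 0.07 and 0.11 m and x of tall_jar_mid in the frame of display_rack between -0.102 and -0.078 m)) and y of tall_jar_mid in the frame of display_rack between -0.012 and 0.012 m and z of tall_jar_mid in the frame of display_rack between 0.067 and 0.079 m); the robot touches nothing.
It fails at once if a jar is tipped by more than about 35 degrees (angle between any of squat_jar_mid, slim_jar_mid, tall_jar_mid's own z axis and vertical above 0.6 rad).
It fails at once if a jar is dropped or flung (moves faster than 0.5 m/s out of the fingers) ((contact force between squat_jar and the fingers below 0.05 N and linear speed of squat_jar above 0.5 m/s) or (contact force between slim_jar and the fingers below 0.05 N and linear speed of slim_jar above 0.5 m/s) or (contact force between tall_jar and the fingers below 0.05 N and linear speed of tall_jar above 0.5 m/s)).
It fails at once if the roll of tape or the marker pen is shifted by more than 20 mm (distance of any of tape_roll, pen from where it was at the start of the episode above 0.02 m).
It also fails if it takes over 115 s, if anything falls off the work surface, if the arm or the gripper's body presses on something with over 40 N, if the wrist force passes 120 N, or if a joint passes its speed limit or range.

### The arm

A 7-joint arm with a two-finger parallel gripper is mounted at the origin on a cart in front of the work surface, level with it; the furniture and walls round the work are solid. World frame = base frame: x ahead of the robot, y to its left, z up, the work surface at z = 0. Lengths are in m, angles in rad, forces in N, time in s.
With the tool pointing down it reaches from about 0.4 to 0.9 m from the base axis. Payload 5.6 kg.
Tool frame: the origin (TCP) lies on the mounting face of the last link; the fingertips stand 190 mm ahead of it and the grasp point (between the pads) lies 171 mm ahead of it (r.tip_reach is the distance from the TCP to the fingertips, in m); z points along the fingers, y is the line along which they close (so a half turn about z gives the same grasp; the last joint's range is limited). The gripper opens to 92 mm and grips with 3 to 60 N. Pads are 20 mm wide; open, the fingers measure 128 mm over their backs; the gripper's body (75 mm by 189 mm) begins 69 mm behind the grasp point.
Start: joints at [1.158, 0.468, -0.012, 1.603, 0.006, 1.071, -0.056], TCP at [0.235, -0.606, 0.405] pointing down, gripper open.
Joint ranges: [-2.53, 2.53], [-0.31, 2.02], [-1.57, 1.55], [0.28, 2.44], [-1.29, 4.43], [0.15, 1.84], [-2.92, 2.92]. Speed limits (rad/s): [2.57, 2.57, 3.14, 3.14, 3.14, 3.14, 3.14].

### API

Orientations are given as a rotation vector (axis times angle).
In Python, from workcell import r, viewer, job gives the robot as it stands.
- The arm moves only by the tool play_rows, never from a script. Its argument "rows" is a list that holds one entry, the list of rows, each a list of 7 numbers: the turn, a rotation vector about the tool's x, y, z scaled (see below), then the shift along the tool's x, y, z scaled (see below), then the opening in per cent of the stroke, from 0 (shut) to 100 (fully open). A call has 1 to 10 rows; each row shifts and turns the commanded pose from where the row before left it, along the tool's axes as they then stand; what a row does not reach is not made up. The controller multiplies each number of a shift by 30 mm and each number of a turn by 0.08 rad. A row lasts 1/8 s, in which the tool goes at most 62.5 mm and 10.7 degrees, less where a joint would pass 70% of its speed; a pose out of reach is approached as far as the arm can. A call with a number of a shift or a turn outside -1 to 1 is refused whole. A call with a gripper value outside its range is refused whole. The fingers move at their own pace and stop on an object; the grip force is fixed at half the most. Time passes only in rows, so rows that do not move let the fingers close. It gives the time, the measured TCP pose, the force, the opening and the grip force at its end, in the units of the state.
- r.get_obs(): the state, without advancing time (a new reading comes with each control period).
- viewer.read_camera(name): name is "scene" or "side" or "wrist"; returns a dict with "image" (400x640x3 uint8, red, green, blue), "z_map" (400x640 float32, m along the optical axis (not along the pixel's ray), 0 where there is no reading), "mtx" (3x3 intrinsics, pixels), "extrinsics" (4x4, takes a point from camera to world coordinates); the wrist camera has in their place "mount" (4x4, takes a point from camera to tool coordinates, whose origin is the TCP and whose axes are the flange's). Camera axes: x right, y down, z forward; pixel columns grow to the right and rows downward; lengths in m; the calibration is good to about 2 mm. A picture is of the moment at which its call begins: read the wrist's pose just before it.
- job.finish_job(): hands the job in; it is judged then, once.
The state is a dict: "t": time; "joint_positions": joint angles; "dq": joint speeds; "joint_efforts": joint torques, N m; "position": TCP position; "ee_rot": TCP orientation; "contact_force": force on the tool from outside, world axes, zero at the start; "moment": the same for the moment, N m; "grip_width": finger opening in m; "gripper_force": force on a finger pad.
Only numpy, scipy, OpenCV 4.12 (cv2) and the standard library are available. Lean on these libraries where they do the work, as an engineer would, in place of code of your own. Each camera call takes 0.05 s, during which the arm holds its last target. There are 200 camera calls.

## Working session

There is one attempt and no reset: what is moved stays moved. The work goes in short steps, Python scripts to look and compute and a tool call to move; the robot and the scene stay as the last step left them, time stands still between calls to the robot, and variables do not carry over. Pictures are saved under pics/ and viewed, at most 14 in all, crops included, and the job is handed in when it is done.

Besides the shell and the picture viewer there is one more tool, called as a command line: name --argument value ..., lists and objects as JSON in quotes. play_rows: Moves the arm, as the interface text tells. Its arguments: {"type":"object","properties":{"rows":{"type":"array","items":{"type":"array","items":{"type":"array","items":{"type":"number"}}}}},"required":["rows"]}

```bash
mkdir -p pics; python3 - <<'E'
from workcell import r,viewer
import cv2,numpy as np
o=r.get_obs();print({k:np.round(v,3).tolist() for k,v in o.items()},r.tip_reach)
for n in("scene","side"):
    c=viewer.read_camera(n);cv2.imwrite(f"pics/{n}0.png",c["image"][:,:,::-1])
    np.savez(f"{n}0.npz",**{k:c[k] for k in("image","z_map","mtx","extrinsics")})
    print(n,c["mtx"].round(1).tolist(),c["extrinsics"].round(3).tolist())
E
```

```text
{'t': 0.0, 'joint_positions': [1.158, 0.468, -0.012, 1.604, 0.006, 1.071, -0.056], 'dq': [0.0, -0.0, -0.001, 0.001, 0.0, -0.0, -0.001], 'joint_efforts': [0.0, -52.058, -0.012, -24.375, -0.057, 0.017, 0.0], 'position': [0.235, -0.606, 0.404], 'ee_rot': [-3.086, -0.577, 0.001], 'contact_force': [0.434, -0.02, 0.933], 'moment': [-0.016, 0.055, -0.014], 'gripper_force': 0.0, 'grip_width': 0.092} 0.1901
scene [[372.2, 0.0, 316.5], [0.0, 372.2, 196.8], [0.0, 0.0, 1.0]] [[-0.828, -0.418, 0.375, 0.063], [-0.561, 0.611, -0.558, 0.77], [0.004, -0.672, -0.74, 1.014], [0.0, 0.0, 0.0, 1.0]]
side [[425.9, 0.0, 321.3], [0.0, 425.9, 198.1], [0.0, 0.0, 1.0]] [[-1.0, -0.011, -0.014, 0.587], [0.005, 0.595, -0.804, 1.052], [0.017, -0.804, -0.595, 0.823], [0.0, 0.0, 0.0, 1.0]]
```

View pics/scene0.png

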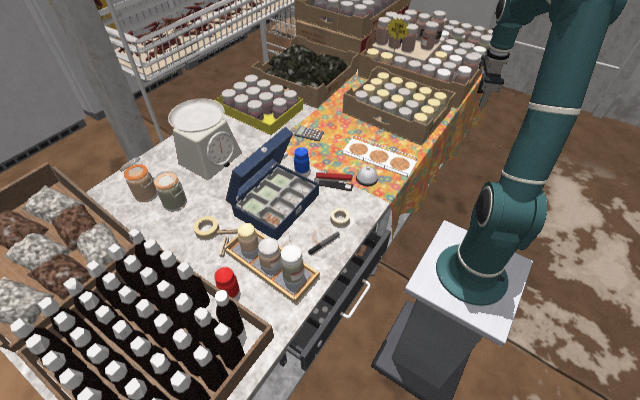

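View pics/side0.png

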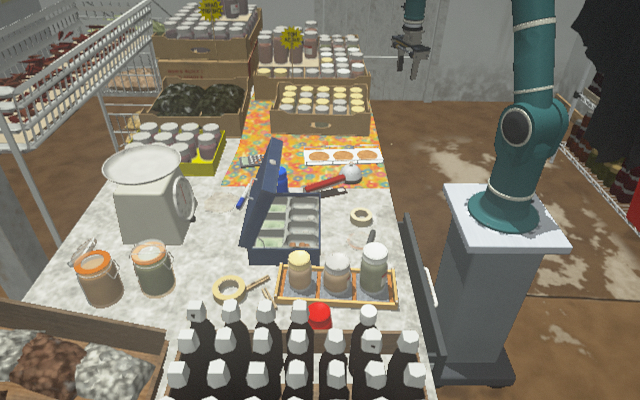

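The scene view shows the wooden rack at (272,265) with three jars: cream lid at (246,230, back), grey lid at (268,246, middle) and white lid at (291,254, front). The white board with three corks is at (380,156). The tape roll is at (341,217) and the pen at (324,243).

Could be mistaken for the slim jar: the red one (227,280), the blue one (301,160) and the clip jars (138,180) and (170,190). For the tape roll, the larger ring at (205,227). I choose the jars standing in the wooden rack and will check them in a crop.

```bash
cat > h.py <<'E'
import numpy as np,cv2
def cloud(d):
    z=d["z_map"];v,u=np.mgrid[:z.shape[0],:z.shape[1]];K=d["mtx"];E=d["extrinsics"]
    p=np.stack([(u-K[0,2])*z/K[0,0],(v-K[1,2])*z/K[1,1],z],-1)
    w=p@E[:3,:3].T+E[:3,3];w[z<=0]=np.nan;return w
def ray(d,u,v,h):
    K=d["mtx"];E=d["extrinsics"];k=E[:3,:3]@np.array([(u-K[0,2])/K[0,0],(v-K[1,2])/K[1,1],1])
    return E[:3,3]+k*(h-E[2,3])/k[2]
E
python3 - <<'E'
from h import *
d=np.load("scene0.npz");s=np.load("side0.npz")
a=cv2.resize(d["image"][205:305,195:355,::-1],None,fx=5,fy=5,interpolation=2)[:,:800]
b=cv2.resize(d["image"][130:190,330:430,::-1],None,fx=7,fy=7,interpolation=2)
c=cv2.resize(s["image"][140:310,260:410,::-1],None,fx=3.5,fy=3.5,interpolation=2)
for n,i in zip("abc",(a,b,c)): cv2.imwrite(f"pics/crop_{n}.png",i)
for n,q in(("scene",d),("side",s)):
    w=cloud(q)
    for nm,lo,hi in(("tall",.118,.145),("mid/squat",.088,.104),("slimtop",.1,.112)):
        pass
    m=(w[...,2]>.085)&(w[...,2]<.16)&(w[...,1]>.2)&(w[...,1]<.45)&(w[...,0]>.3)&(w[...,0]<.75)
    nl,l,st,ce=cv2.connectedComponentsWithStats(m.astype(np.uint8))
    for i in range(1,nl):
        if st[i,4]>15:
            p=w[l==i];t=p[p[:,2]>np.percentile(p[:,2],90)-.004];print(n,ce[i].round(),st[i,4],"top",t.mean(0).round(4),(t.max(0)-t.min(0)).round(3))
E
```

```text
scene [234. 195.] 66 top [0.7304 0.2464 0.1543] [0.03  0.003 0.008]
scene [246. 231.] 250 top [0.6272 0.3184 0.1058] [0.05  0.052 0.006]
scene [268. 247.] 327 top [0.5355 0.3233 0.0996] [0.061 0.06  0.007]
scene [291. 258.] 539 top [0.4482 0.3237 0.1355] [0.057 0.058 0.007]
scene [229. 269.] 32 top [0.5803 0.4461 0.0926] [0.035 0.01  0.005]
side [255. 229.] 227 top [0.7311 0.2484 0.1559] [0.037 0.006 0.008]
side [374. 259.] 766 top [0.4465 0.3259 0.1326] [0.057 0.059 0.007]
side [299. 261.] 379 top [0.6252 0.3202 0.1022] [0.05  0.053 0.006]
side [337. 263.] 430 top [0.5343 0.3249 0.0964] [0.058 0.061 0.007]
side [318. 304.] 41 top [0.5801 0.4462 0.0895] [0.032 0.008 0.004]
```

View pics/crop_a.png

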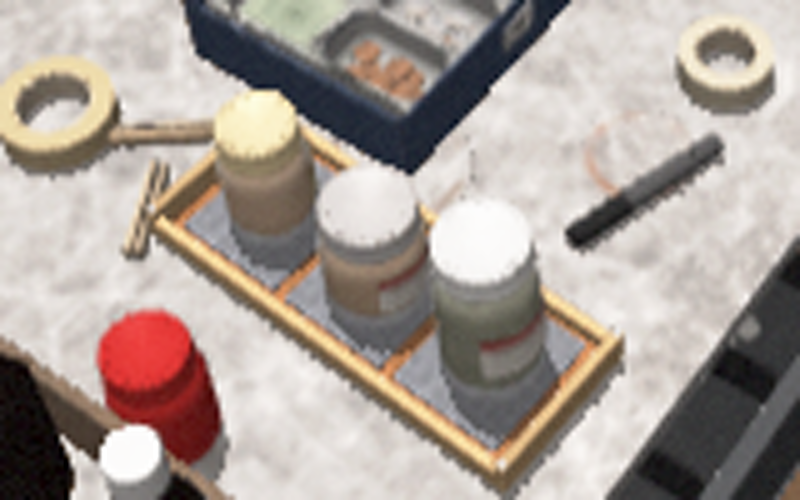

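View pics/crop_b.png

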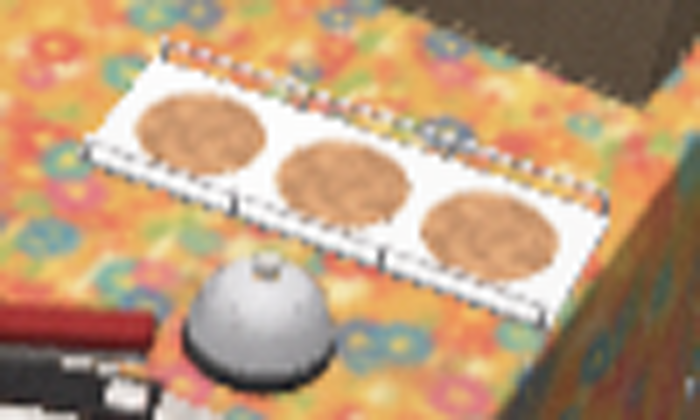

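View pics/crop_c.png

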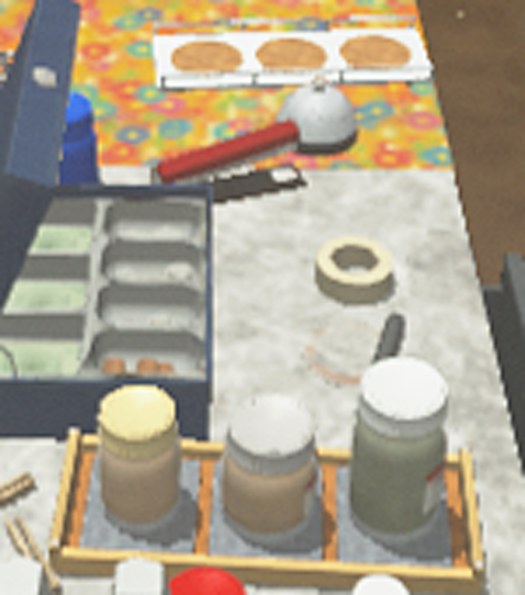

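The crops show, in the delivery rack, the slim cream-lid jar at the back, the squat grey-lid jar in the middle and the tall white-lid jar at the front. The top heights of 105, 99 and 135 mm agree with the sizes given. A bell stands beside the board at (368,175). The corks in the scene crop are at (200,133), (343,184) and (489,236), and in the side crop at (206,57), (290,53) and (375,53).

```bash
python3 - <<'E'
from h import *
d=np.load("scene0.npz");s=np.load("side0.npz")
A=[];
for n,q,f,o,pts in(("scene",d,7,(330,130),[(200,133),(343,184),(489,236)]),("side",s,3.5,(260,140),[(206,57),(290,53),(375,53)])):
    # refine: cork-colour mask near the clicked point, centroid of filled contour
    img=q["image"].astype(int);w=cloud(q)
    for u,v in pts:
        u=(u+.5)/f-.5+o[0];v=(v+.5)/f-.5+o[1]
        sat=(img[...,0]-img[...,2]>40).astype(np.uint8)
        nl,l,st,ce=cv2.connectedComponentsWithStats(sat,connectivity=4);k=l[round(v),round(u)]
        p0=ray(q,u,v,.012);p1=ray(q,*ce[k],.012)
        print(n,round(u,1),round(v,1),p0.round(4),"seg",st[k],p1.round(4),"depthz",w[round(v),round(u)].round(4))
    for nm,xr,yr,zr in(("tape",(.35,.57),(-.05,.2),(.02,.03)),("bell",(.4,.6),(-.4,-.05),(.03,.15)),("anyhigh",(.3,.57),(-.4,.27),(.03,.5)),("rt",(.35,.75),(-.6,-.2),(.03,.5))):
        m=(w[...,0]>xr[0])&(w[...,0]<xr[1])&(w[...,1]>yr[0])&(w[...,1]<yr[1])&(w[...,2]>zr[0])&(w[...,2]<zr[1])
        if m.any():
            p=w[m];print(n,nm,m.sum(),p.min(0).round(3),p.max(0).round(3))
E
```

```text
scene 358.1 148.6 [ 0.5797 -0.3059  0.012 ] seg [349 143  19  12 175] [ 0.579 -0.306  0.012] depthz [ 0.5771 -0.2997  0.0153]
scene 378.6 155.9 [ 0.4889 -0.3134  0.012 ] seg [369 150  20  13 188] [ 0.489  -0.3135  0.012 ] depthz [ 0.4858 -0.3105  0.0149]
scene 399.4 163.3 [ 0.3998 -0.3208  0.012 ] seg [390 157  20  13 194] [ 0.3997 -0.3213  0.012 ] depthz [ 0.4    -0.3151  0.0178]
scene tape 173 [0.419 0.015 0.02 ] [0.484 0.199 0.03 ]
scene bell 444 [ 0.436 -0.365  0.03 ] [ 0.6   -0.053  0.069]
scene anyhigh 392 [ 0.351 -0.367  0.03 ] [ 0.569 -0.065  0.069]
scene rt 2299 [ 0.351 -0.6    0.03 ] [ 0.748 -0.2    0.109]
side 318.5 155.9 [ 0.5778 -0.3056  0.012 ] seg [309 152  20   9 161] [ 0.5776 -0.3043  0.012 ] depthz [ 0.5796 -0.3051  0.012 ]
side 342.5 154.8 [ 0.4886 -0.316   0.012 ] seg [333 151  21  10 159] [ 0.4881 -0.3123  0.012 ] depthz [ 0.4899 -0.3223  0.0073]
side 366.8 154.8 [ 0.3979 -0.3181  0.012 ] seg [357 150  21  10 164] [ 0.3985 -0.3192  0.012 ] depthz [ 0.397  -0.3183  0.011 ]
side tape 146 [0.416 0.016 0.02 ] [0.48  0.082 0.026]
side bell 488 [ 0.436 -0.209  0.03 ] [ 0.599 -0.05   0.067]
side anyhigh 412 [ 0.436 -0.209  0.03 ] [ 0.57  -0.057  0.067]
side rt 2223 [ 0.372 -0.6    0.03 ] [ 0.75  -0.201  0.107]
```

play_rows --rows '[[[0,0,0.924,0,0,0,100],[0,0,0.924,0,0,0,100],[0,0,0.924,0,0,0,100],[0,0,0.924,0,0,0,100],[0,0,0.924,0,0,0,100],[0,0,0,1,-1,0,100],[0,0,0,1,-1,0,100],[0,0,0,1,-1,0,100],[0,0,0,1,-1,0,100],[0,0,0,1,-1,0,100]]]'

```text
t: 1.35
position: [0.3856, -0.4549, 0.4043]
ee_rot: [-3.141, -0.0, 0.001]
contact_force: [0.2, -0.2, 0.6]
grip_width: 0.0924
gripper_force: 0.0
```

play_rows --rows '[[[0,0,0,1,-1,0,100],[0,0,0,1,-1,0,100],[0,0,0,0,-1,0,100],[0,0,0,0,-1,0,100],[0,0,0,0,0,0,100],[0,0,0,0,0,0,100]]]'

```text
t: 2.1
position: [0.4446, -0.3369, 0.4047]
ee_rot: [3.141, -0.001, -0.0]
contact_force: [0.5, -0.1, 0.9]
grip_width: 0.0916
gripper_force: 0.0
```

```bash
cat > wr.py <<'E'
from workcell import r,viewer
from h import *
from scipy.spatial.transform import Rotation as R
def wrist():
    o=r.get_obs();c=dict(viewer.read_camera("wrist"))
    T=np.eye(4);T[:3,:3]=R.from_rotvec(o["ee_rot"]).as_matrix();T[:3,3]=o["position"]
    c["extrinsics"]=T@c["mount"];return c,o
E
python3 - <<'E'
from wr import *
c,o=wrist();print(o["position"],o["joint_positions"],c["extrinsics"].round(3).tolist())
cv2.imwrite("pics/w1.png",c["image"][:,:,::-1]);np.savez("w1.npz",**{k:c[k] for k in("image","z_map","mtx","extrinsics")})
E
```

```text
[ 0.44464404 -0.33693074  0.40467947] [ 0.63271071  0.31533984 -0.05422295  1.82963038  0.02078022  0.99681945
 -1.00164966] [[-0.001, -0.969, -0.248, 0.514], [-1.0, 0.001, 0.0, -0.337], [-0.0, 0.248, -0.969, 0.384], [0.0, 0.0, 0.0, 1.0]]
```

View pics/w1.png

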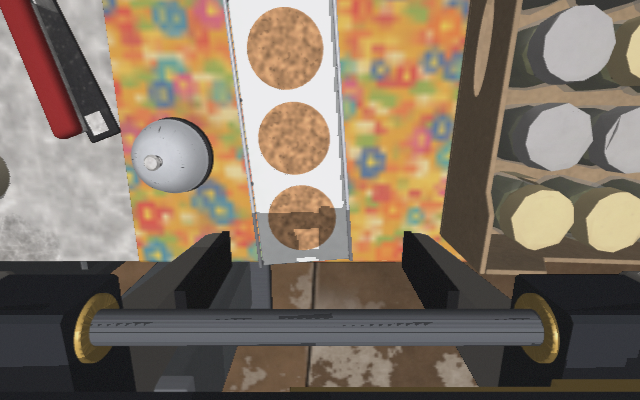

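The wrist view shows the three corks at (285,48), (294,138) and (301,218), the bell at (172,155), and a box of jars to the right from about column 455.

```bash
python3 - <<'E'
from h import *
d=np.load("w1.npz");w=cloud(d)
for p in((285,48),(294,138),(301,218)): print(p,ray(d,*p,.012).round(4),w[p[1],p[0]].round(4))
for p in((172,155),(480,100),(465,250),(560,45)): print(p,w[p[1],p[0]].round(3))
E
```

```text
(285, 48) [ 0.5798 -0.3051  0.012 ] [ 0.5797 -0.3051  0.012 ]
(294, 138) [ 0.4898 -0.3127  0.012 ] [ 0.4898 -0.3127  0.012 ]
(301, 218) [ 0.3994 -0.3192  0.012 ] [ 0.3995 -0.3192  0.0123]
(172, 155) [ 0.476 -0.195  0.05 ]
(480, 100) [ 0.527 -0.489  0.056]
(465, 250) [ 0.385 -0.483  0.072]
(560, 45) [ 0.567 -0.527  0.098]
```

play_rows --rows '[[[0,0,0,0,-1,0,100],[0,0,0,0,-1,0,100],[0,0,0,0,-1,0,100],[0,0,0,0,-1,0,100],[0,0,0,0,-1,0,100],[0,0,0,0,-1,0,100],[0,0,0,0,-1,0,100],[0,0,0,0,-1,0,100],[0,0,0,0,-1,0,100],[0,0,0,0,-1,0,100]]]'

```text
t: 3.4
position: [0.4452, -0.0363, 0.4047]
ee_rot: [3.141, -0.003, 0.001]
contact_force: [0.0, 0.7, 0.2]
grip_width: 0.092
gripper_force: 0.0
```

play_rows --rows '[[[0,0,0,0,-1,0,100],[0,0,0,0,-1,0,100],[0,0,0,0,-1,0,100],[0,0,0,0,-1,0,100],[0,0,0,0,-1,0,100],[0,0,0,0,-1,0,100],[0,0,0,0,-1,0,100],[0,0,0,0,-1,0,100],[0,0,0,0,0,0,100],[0,0,0,0,0,0,100]]]'

```text
t: 4.65
position: [0.4454, 0.2026, 0.4044]
ee_rot: [3.141, -0.003, -0.001]
contact_force: [0.1, 0.4, -0.1]
grip_width: 0.0919
gripper_force: 0.0
```

```bash
python3 - <<'E'
from wr import *
c,o=wrist();print(o["position"],o["ee_rot"],o["joint_positions"].round(2))
cv2.imwrite("pics/w2.png",c["image"][:,:,::-1]);np.savez("w2.npz",**{k:c[k] for k in("image","z_map","mtx","extrinsics")})
w=cloud(c)
for zt in(.135,.099,.105):
    m=(abs(w[...,2]-zt)<.003)&(w[...,1]>.27)&(w[...,1]<.38)&(w[...,0]>.38)&(w[...,0]<.68)
    nl,l,st,ce=cv2.connectedComponentsWithStats(m.astype(np.uint8))
    for i in range(1,nl):
        if st[i,4]>300: p=w[l==i];print(zt,ce[i].round(),st[i],((p.max(0)+p.min(0))/2).round(4),np.ptp(p,axis=0).round(3))
E
```

```text
[0.44542957 0.20260901 0.40437511] [ 3.14078283e+00 -2.84938065e-03 -7.49095462e-04] [-0.11  0.23 -0.44  1.96  0.12  0.97 -2.18]
0.135 [159. 204.] [ 120  167   78   74 4378] [0.4486 0.3234 0.1345] [0.058 0.059 0.005]
0.099 [167.  87.] [ 129   49   77   78 4510] [0.5354 0.3224 0.0983] [0.059 0.061 0.005]
0.099 [200. 181.] [155 157  62  70 342] [0.4506 0.314  0.099 ] [0.06  0.048 0.006]
0.105 [195. 183.] [153 159  60  71 497] [0.4488 0.315  0.105 ] [0.061 0.047 0.006]
```

View pics/w2.png

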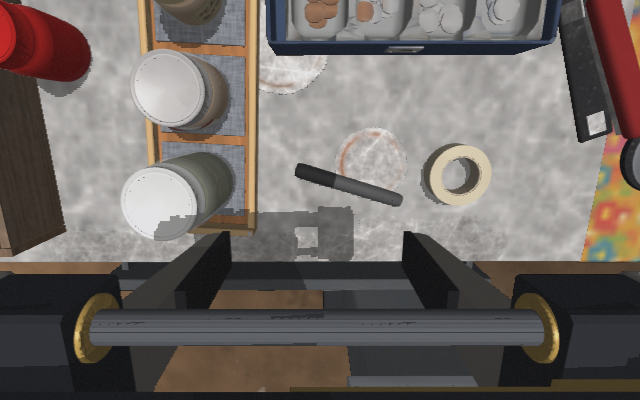

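The wrist view shows the tall lid at (159,204) and the squat lid at (167,87), with the red look-alike outside the rack at (40,45), the pen at (350,185) and the tape at (460,175). The measured positions agree within 2 mm.

play_rows --rows '[[[0,0,0,0.1,-1,0,100],[0,0,0,0,-1,0,100],[0,0,0,0,-1,0,100],[0,0,0,0,-0.7,0,100],[0,0,0,0,-0.35,0,100],[0,0,0,0,0,0,100],[0,0,0,0,0,0.5,100],[0,0,0,0,0,0.5,100]]]'

```text
t: 5.7
position: [0.4479, 0.3243, 0.3734]
ee_rot: [3.141, -0.002, -0.001]
contact_force: [0.3, -0.7, 0.2]
grip_width: 0.0923
gripper_force: 0.0
```

play_rows --rows '[[[0,0,0,0,0,0.8,100],[0,0,0,0,0,0.8,100],[0,0,0,0,0,0.8,100],[0,0,0,0,0,0.6,100],[0,0,0,0,0,0,100],[0,0,0,0,0,0,100]]]'

```text
t: 6.45
position: [0.448, 0.3256, 0.2851]
ee_rot: [-3.141, -0.0, -0.001]
contact_force: [0.4, -0.0, -0.4]
grip_width: 0.0916
gripper_force: 0.0
```

play_rows --rows '[[[0,0,0,0,0,0,0],[0,0,0,0,0,0,0],[0,0,0,0,0,0,0],[0,0,0,0,0,0,0],[0,0,0,0,0,0,0],[0,0,0,0,0,0,0]]]'

```text
t: 7.2
position: [0.4482, 0.3247, 0.285]
ee_rot: [3.14, -0.001, 0.001]
contact_force: [0.5, -4.5, 5.8]
grip_width: 0.0612
gripper_force: 30.1
```

The fingers closed at 61 mm, which is lid or shoulder rather than the 67 mm body, so I'll regrip lower.

play_rows --rows '[[[0,0,0,0,0,0,100],[0,0,0,0,0,0,100],[0,0,0,0,0,0,100],[0,0,0,0,0,0.37,100],[0,0,0,0,0,0,100],[0,0,0,0,0,0,0],[0,0,0,0,0,0,0],[0,0,0,0,0,0,0],[0,0,0,0,0,0,0],[0,0,0,0,0,0,0]]]'

```text
t: 8.45
position: [0.448, 0.3249, 0.2737]
ee_rot: [3.14, -0.001, 0.0]
contact_force: [0.7, -3.2, 3.6]
grip_width: 0.0633
gripper_force: 30.0
```

play_rows --rows '[[[0,0,0,0,0,-0.3,0],[0,0,0,0,0,-0.3,0],[0,0,0,0,0,-0.6,0],[0,0,0,0,0,0,0],[0,0,0,0,0,0,0]]]'

```text
t: 9.07
position: [0.4477, 0.3253, 0.3097]
ee_rot: [3.142, -0.0, 0.0]
contact_force: [-0.1, -1.0, -6.6]
grip_width: 0.0634
gripper_force: 29.9
```

```bash
python3 - <<'E'
from wr import *
c=viewer.read_camera("side");w=cloud(c)
cv2.imwrite("pics/s2.png",cv2.resize(c["image"][140:320,280:440,::-1],None,fx=3.3,fy=3.3,interpolation=2))
E
```

```text
(no output)
```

View pics/s2.png

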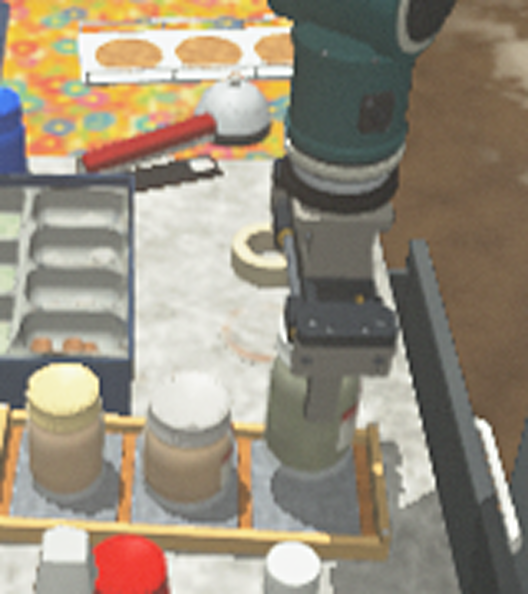

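The side view shows the tall jar upright and clear of the rack in the fingers, at crop (310,430).

play_rows --rows '[[[0,0,0,0,0,-0.6,0],[0,0,0,0,0.4,-1,0],[0,0,0,0,0.8,-0.4,0],[0,0,0,0,1,0,0],[0,0,0,0,1,0,0],[0,0,0,0,1,0,0],[0,0,0,0,1,0,0],[0,0,0,0,1,0,0],[0,0,0,0,1,0,0],[0,0,0,0,1,0,0]]]'

```text
t: 10.38
position: [0.4477, 0.0788, 0.3706]
ee_rot: [-3.141, -0.001, -0.002]
contact_force: [0.9, 0.5, -5.7]
grip_width: 0.0633
gripper_force: 30.0
```

play_rows --rows '[[[0,0,0,0,1,0,0],[0,0,0,0,1,0,0],[0,0,0,0,1,0,0],[0,0,0,0,1,0,0],[0,0,0,0,1,0,0],[0,0,0,0.5,1,0,0],[0,0,0,1,1,0,0],[0,0,0,1,1,0,0],[0,0,0,1,1,0,0],[0,0,0,0.5,1,0,0]]]'

```text
t: 11.62
position: [0.5694, -0.221, 0.3704]
ee_rot: [-3.141, -0.002, -0.002]
contact_force: [-0.7, -0.4, -5.9]
grip_width: 0.0634
gripper_force: 30.0
```

play_rows --rows '[[[0,0,0,0.2,1,0,0],[0,0,0,0.1,1,0,0],[0,0,0,0,0.5,0,0],[0,0,0,0,0.2,0,0],[0,0,0,0,0,0,0],[0,0,0,0,0,0,0],[0,0,0,0,0,0,0]]]'

```text
t: 12.5
position: [0.5771, -0.3005, 0.3697]
ee_rot: [-3.141, -0.003, -0.0]
contact_force: [0.3, 0.1, -6.2]
grip_width: 0.0633
gripper_force: 30.0
```

play_rows --rows '[[[0,0,0,0.07,0.16,0.5,0],[0,0,0,0,0,0.8,0],[0,0,0,0,0,0.8,0],[0,0,0,0,0,0.5,0],[0,0,0,0,0,0.2,0],[0,0,0,0,0,0,0],[0,0,0,0,0,0,0]]]'

```text
t: 13.38
position: [0.5794, -0.3065, 0.2866]
ee_rot: [3.141, 0.0, 0.003]
contact_force: [0.5, -0.1, -6.1]
grip_width: 0.063
gripper_force: 30.0
```

play_rows --rows '[[[0,0,0,0,-0.04,0.2,0],[0,0,0,0,0,0.1,0],[0,0,0,0,0,0.08,0],[0,0,0,0,0,0.03,0],[0,0,0,0,0,0,0],[0,0,0,0,0,0,0]]]'

```text
t: 14.12
position: [0.579, -0.3052, 0.2734]
ee_rot: [3.141, 0.0, 0.0]
contact_force: [0.2, -0.1, -5.8]
grip_width: 0.0632
gripper_force: 30.0
```

play_rows --rows '[[[0,0,0,0,0,0.05,0],[0,0,0,0,0,0,0],[0,0,0,0,0,0,0]]]'

```text
t: 14.5
position: [0.5794, -0.3052, 0.2728]
ee_rot: [3.141, 0.0, 0.003]
contact_force: [-0.0, 1.1, 1.0]
grip_width: 0.0631
gripper_force: 30.0
```

Touched down: the weight is off the wrist. Releasing.

play_rows --rows '[[[0,0,0,0,0,0,70],[0,0,0,0,0,0,85],[0,0,0,0,0,0,100],[0,0,0,0,0,0,100],[0,0,0,0,0,-0.3,100],[0,0,0,0,0,-1,100],[0,0,0,0,0,-1,100],[0,0,0,0,0,-1,100],[0,0,0,-0.5,-1,-0.5,100],[0,0,0,-1,-1,0,100]]]'

```text
t: 15.75
position: [0.5344, -0.2443, 0.3879]
ee_rot: [3.14, 0.001, 0.006]
contact_force: [-0.6, 0.8, -0.8]
grip_width: 0.092
gripper_force: 0.0
```

play_rows --rows '[[[0,0,0,-1,-1,0,100],[0,0,0,0,-1,0,100],[0,0,0,0,-1,0,100],[0,0,0,0,-1,0,100],[0,0,0,0,-1,0,100],[0,0,0,0,-1,0,100],[0,0,0,0,-1,0,100],[0,0,0,0,-1,0,100],[0,0,0,0,-1,0,100],[0,0,0,0,-1,0,100]]]'

```text
t: 17.0
position: [0.5039, 0.0559, 0.3865]
ee_rot: [3.141, 0.0, 0.002]
contact_force: [0.1, -0.4, 0.3]
grip_width: 0.0913
gripper_force: 0.0
```

play_rows --rows '[[[0,0,0,0,-1,0,100],[0,0,0,0,-1,0,100],[0,0,0,0,-1,0,100],[0,0,0,0,-1,0,100],[0,0,0,0,-1,0,100],[0,0,0,0,-1,0,100],[0,0,0,0.5,-0.7,0,100],[0,0,0,0.3,0,0,100],[0,0,0,0,0,0,100],[0,0,0,0,0,0,100]]]'

```text
t: 18.25
position: [0.5278, 0.2546, 0.3857]
ee_rot: [3.141, -0.002, -0.001]
contact_force: [-0.1, -0.6, -0.1]
grip_width: 0.092
gripper_force: 0.0
```

```bash
python3 - <<'E'
from wr import *
c,o=wrist();print(o["position"],o["ee_rot"].round(3),o["joint_positions"].round(2))
w=cloud(c)
for zt in(.099,.105):
    m=(abs(w[...,2]-zt)<.003)&(w[...,1]>.27)&(w[...,1]<.38)&(w[...,0]>.4)&(w[...,0]<.68)
    nl,l,st,ce=cv2.connectedComponentsWithStats(m.astype(np.uint8))
    for i in range(1,nl):
        if st[i,4]>800: p=w[l==i];print(zt,ce[i].round(),st[i],((p.max(0)+p.min(0))/2).round(4),np.ptp(p,axis=0).round(3))
c=viewer.read_camera("side");w=cloud(c)
m=(abs(w[...,2]-.13)<.01)&(abs(w[...,0]-.58)<.05)&(abs(w[...,1]+.305)<.05);p=w[m];print("tall",m.sum(),((p.max(0)+p.min(0))/2).round(4),np.ptp(p,axis=0).round(3))
E
```

```text
[0.52783566 0.25464249 0.38571577] [ 3.141e+00 -2.000e-03 -1.000e-03] [-0.19  0.42 -0.41  1.76  0.19  1.   -2.24]
0.099 [232. 192.] [ 196  157   74   72 4072] [0.5356 0.3227 0.0985] [0.059 0.059 0.005]
0.105 [229.  72.] [ 194   34   72   76 4196] [0.6272 0.3176 0.1043] [0.051 0.052 0.005]
tall 138 [ 0.5793 -0.3036  0.1274] [0.053 0.061 0.015]
```

play_rows --rows '[[[0,0,0,0.16,-1,0,100],[0,0,0,0.1,-0.9,0,100],[0,0,0,0,-0.38,0.3,100],[0,0,0,0,0,0.5,100],[0,0,0,0,0,0.5,100],[0,0,0,0,0,0.5,100],[0,0,0,0,0,0,100]]]'

```text
t: 19.23
position: [0.5355, 0.3233, 0.3299]
ee_rot: [3.14, -0.001, -0.004]
contact_force: [0.0, 0.3, -0.2]
grip_width: 0.0921
gripper_force: 0.0
```

play_rows --rows '[[[0,0,0,0,0,0.8,100],[0,0,0,0,0,0.8,100],[0,0,0,0,0,0.7,100],[0,0,0,0,0,0.5,100],[0,0,0,0,0,0.1,100],[0,0,0,0,0,0,100],[0,0,0,0,0,0,100]]]'

```text
t: 20.1
position: [0.5359, 0.3245, 0.2456]
ee_rot: [-3.141, -0.0, -0.002]
contact_force: [-0.1, -0.7, -0.4]
grip_width: 0.0919
gripper_force: 0.0
```

play_rows --rows '[[[0,0,0,0,0,0,0],[0,0,0,0,0,0,0],[0,0,0,0,0,0,0],[0,0,0,0,0,0,0],[0,0,0,0,0,0,0],[0,0,0,0,0,0,0]]]'

```text
t: 20.85
position: [0.5358, 0.3236, 0.245]
ee_rot: [3.14, -0.0, -0.0]
contact_force: [-1.4, -4.2, 5.3]
grip_width: 0.0657
gripper_force: 30.0
```

play_rows --rows '[[[0,0,0,0,0,0,100],[0,0,0,0,0,0,100],[0,0,0,0,0,0,100],[0,0,0,0,0,0.22,100],[0,0,0,0,0,0,100],[0,0,0,0,0,0,0],[0,0,0,0,0,0,0],[0,0,0,0,0,0,0],[0,0,0,0,0,0,0],[0,0,0,0,0,0,0]]]'

```text
t: 22.1
position: [0.5357, 0.324, 0.2383]
ee_rot: [3.141, -0.0, 0.0]
contact_force: [-1.2, -2.2, 2.1]
grip_width: 0.0665
gripper_force: 30.0
```

play_rows --rows '[[[0,0,0,0,0,-0.3,0],[0,0,0,0,0,-0.6,0],[0,0,0,0,0,-0.8,0],[0,0,0,0,0,-0.8,0],[0,0,0,-0.5,0.3,-0.6,0],[0,0,0,-1,0.8,-0.4,0],[0,0,0,-0.5,1,0,0],[0,0,0,0,1,0,0],[0,0,0,0,1,0,0],[0,0,0,0,1,0,0]]]'

```text
t: 23.35
position: [0.4755, 0.1706, 0.3444]
ee_rot: [-3.141, -0.001, -0.003]
contact_force: [0.2, -0.7, -3.3]
grip_width: 0.0666
gripper_force: 29.9
```

play_rows --rows '[[[0,0,0,0,1,0,0],[0,0,0,0,1,0,0],[0,0,0,0,1,0,0],[0,0,0,0,1,0,0],[0,0,0,0,1,0,0],[0,0,0,0,1,0,0],[0,0,0,0,1,0,0],[0,0,0,0,1,0,0],[0,0,0,0,1,0,0],[0,0,0,0,1,0,0]]]'

```text
t: 24.6
position: [0.4758, -0.1294, 0.3444]
ee_rot: [3.141, 0.001, 0.003]
contact_force: [-0.4, 0.2, -3.5]
grip_width: 0.0667
gripper_force: 29.9
```

play_rows --rows '[[[0,0,0,0.45,1,0,0],[0,0,0,0,1,0,0],[0,0,0,0,1,0,0],[0,0,0,0,1,0,0],[0,0,0,0,1,0,0],[0,0,0,0,0.7,0,0],[0,0,0,0,0.3,0,0],[0,0,0,0,0,0,0],[0,0,0,0,0,0,0],[0,0,0,0,0,0,0]]]'

```text
t: 25.85
position: [0.4895, -0.3077, 0.3432]
ee_rot: [-3.141, -0.003, 0.0]
contact_force: [0.5, 0.4, -4.1]
grip_width: 0.067
gripper_force: 29.9
```

play_rows --rows '[[[0,0,0,0,0.15,0.5,0],[0,0,0,0,0,0.8,0],[0,0,0,0,0,0.8,0],[0,0,0,0,0,0.6,0],[0,0,0,0,0,0.4,0],[0,0,0,0,0,0.1,0],[0,0,0,0,0,0,0],[0,0,0,0,0,0,0]]]'

```text
t: 26.85
position: [0.4896, -0.3134, 0.248]
ee_rot: [3.141, 0.0, 0.002]
contact_force: [0.2, 0.8, -3.7]
grip_width: 0.0671
gripper_force: 29.9
```

play_rows --rows '[[[0,0,0,0,0,0.15,0],[0,0,0,0,0,0.1,0],[0,0,0,0,0,0.07,0],[0,0,0,0,0,0,0],[0,0,0,0,0,0,0]]]'

```text
t: 27.48
position: [0.4893, -0.3133, 0.2376]
ee_rot: [3.142, 0.0, -0.0]
contact_force: [-0.1, 0.5, -4.0]
grip_width: 0.0665
gripper_force: 29.9
```

play_rows --rows '[[[0,0,0,0,0,0.04,0],[0,0,0,0,0,0,0],[0,0,0,0,0,0,0]]]'

```text
t: 27.85
position: [0.4894, -0.3133, 0.2372]
ee_rot: [3.141, 0.0, 0.001]
contact_force: [-2.4, 1.2, 5.4]
grip_width: 0.0666
gripper_force: 30.1
```

play_rows --rows '[[[0,0,0,0,0,0,75],[0,0,0,0,0,0,90],[0,0,0,0,0,0,100],[0,0,0,0,0,0,100],[0,0,0,0,0,-0.3,100],[0,0,0,0,0,-1,100],[0,0,0,0,0,-1,100],[0,0,0,0,0,-1,100],[0,0,0,0,-0.6,-1,100],[0,0,0,0,-1,-0.8,100]]]'

```text
t: 29.1
position: [0.4891, -0.2656, 0.3913]
ee_rot: [3.14, -0.003, 0.003]
contact_force: [0.2, 0.7, 0.1]
grip_width: 0.0917
gripper_force: 0.0
```

play_rows --rows '[[[0,0,0,0,-1,0,100],[0,0,0,0,-1,0,100],[0,0,0,0,-1,0,100],[0,0,0,0,-1,0,100],[0,0,0,0,-1,0,100],[0,0,0,0,-1,0,100],[0,0,0,0,-1,0,100],[0,0,0,0,-1,0,100],[0,0,0,0,-1,0,100],[0,0,0,0,-1,0,100]]]'

```text
t: 30.35
position: [0.4891, 0.0358, 0.3901]
ee_rot: [3.141, 0.0, 0.002]
contact_force: [0.0, 0.2, 0.8]
grip_width: 0.0919
gripper_force: 0.0
```

play_rows --rows '[[[0,0,0,0,-1,0,100],[0,0,0,0,-1,0,100],[0,0,0,0,-1,0,100],[0,0,0,0,-1,0,100],[0,0,0,0,-1,0,100],[0,0,0,0,-1,0,100],[0,0,0,1,-1,0,100],[0,0,0,1,-1,0,100],[0,0,0,1,-0.6,0,100],[0,0,0,1,0,0,100]]]'

```text
t: 31.6
position: [0.6094, 0.2949, 0.3899]
ee_rot: [-3.14, -0.005, -0.0]
contact_force: [-0.1, -0.3, -0.1]
grip_width: 0.0917
gripper_force: 0.0
```

play_rows --rows '[[[0,0,0,0.35,-0.5,0,83],[0,0,0,0.1,-0.2,0,83],[0,0,0,0,0,0,83],[0,0,0,0,0,0.5,83],[0,0,0,0,0,0.7,83],[0,0,0,0,0,0.5,83],[0,0,0,0,0,0,83],[0,0,0,0,0,0,83]]]'

```text
t: 32.6
position: [0.6228, 0.3139, 0.3385]
ee_rot: [-3.141, -0.0, -0.0]
contact_force: [-0.1, -0.5, 0.6]
grip_width: 0.0762
gripper_force: 0.0
```

play_rows --rows '[[[0,0,0,0.13,-0.13,0.3,83],[0,0,0,0,0,0.7,83],[0,0,0,0,0,0.7,83],[0,0,0,0,0,0.7,83],[0,0,0,0,0,0.5,83],[0,0,0,0,0,0.1,83],[0,0,0,0,0,0,83],[0,0,0,0,0,0,83]]]'

```text
t: 33.6
position: [0.6269, 0.3179, 0.2493]
ee_rot: [-3.141, -0.0, -0.002]
contact_force: [-0.6, -0.8, 0.2]
grip_width: 0.0761
gripper_force: 0.0
```

play_rows --rows '[[[0,0,0,0,0,0,0],[0,0,0,0,0,0,0],[0,0,0,0,0,0,0],[0,0,0,0,0,0,0],[0,0,0,0,0,0,0],[0,0,0,0,0,0,0]]]'

```text
t: 34.35
position: [0.6268, 0.3174, 0.2487]
ee_rot: [3.141, -0.0, 0.001]
contact_force: [-1.9, -1.8, 4.9]
grip_width: 0.0545
gripper_force: 30.0
```

play_rows --rows '[[[0,0,0,0,0,0,83],[0,0,0,0,0,0,83],[0,0,0,0,0,0,83],[0,0,0,0,0,0.17,83],[0,0,0,0,0,0,83],[0,0,0,0,0,0,0],[0,0,0,0,0,0,0],[0,0,0,0,0,0,0],[0,0,0,0,0,0,0],[0,0,0,0,0,0,0]]]'

```text
t: 35.6
position: [0.6266, 0.3175, 0.2433]
ee_rot: [3.141, 0.0, 0.0]
contact_force: [-0.2, -0.5, 0.5]
grip_width: 0.0554
gripper_force: 29.9
```

play_rows --rows '[[[0,0,0,0,0,-0.3,0],[0,0,0,0,0,-0.6,0],[0,0,0,0,0,-0.9,0],[0,0,0,0,0,-0.9,0],[0,0,0,-0.5,0,-0.6,0],[0,0,0,-1,0.2,-0.3,0],[0,0,0,-1,0.5,0,0],[0,0,0,-1,0.7,0,0],[0,0,0,-1,1,0,0],[0,0,0,-0.7,1,0,0]]]'

```text
t: 36.85
position: [0.4691, 0.2153, 0.3524]
ee_rot: [-3.141, -0.002, -0.002]
contact_force: [0.8, 0.5, -3.1]
grip_width: 0.0552
gripper_force: 29.7
```

play_rows --rows '[[[0,0,0,0,1,0,0],[0,0,0,0,1,0,0],[0,0,0,0,1,0,0],[0,0,0,0,1,0,0],[0,0,0,0,1,0,0],[0,0,0,0,1,0,0],[0,0,0,0,1,0,0],[0,0,0,0,1,0,0],[0,0,0,0,1,0,0],[0,0,0,0,1,0,0]]]'

```text
t: 38.1
position: [0.4707, -0.085, 0.3526]
ee_rot: [3.141, 0.001, 0.003]
contact_force: [0.1, -0.2, -3.4]
grip_width: 0.055
gripper_force: 29.7
```

play_rows --rows '[[[0,0,0,-0.4,1,0,0],[0,0,0,-0.8,1,0,0],[0,0,0,-0.8,1,0,0],[0,0,0,-0.4,1,0,0],[0,0,0,0,1,0,0],[0,0,0,0,1,0,0],[0,0,0,0,1,0,0],[0,0,0,0,0.6,0,0],[0,0,0,0,0,0,0],[0,0,0,0,0,0,0]]]'

```text
t: 39.35
position: [0.3989, -0.3111, 0.3514]
ee_rot: [-3.141, -0.002, 0.0]
contact_force: [-0.3, -0.8, -4.1]
grip_width: 0.0551
gripper_force: 29.7
```

play_rows --rows '[[[0,0,0,0,0.25,0.3,0],[0,0,0,0,0,0.8,0],[0,0,0,0,0,0.8,0],[0,0,0,0,0,0.7,0],[0,0,0,0,0,0.5,0],[0,0,0,0,0,0.15,0],[0,0,0,0,0,0,0],[0,0,0,0,0,0,0]]]'

```text
t: 40.35
position: [0.399, -0.3201, 0.2545]
ee_rot: [3.141, 0.0, 0.002]
contact_force: [-0.0, -0.5, -4.1]
grip_width: 0.0549
gripper_force: 29.7
```

play_rows --rows '[[[0,0,0,0,0,0.18,0],[0,0,0,0,0,0.12,0],[0,0,0,0,0,0.06,0],[0,0,0,0,0,0.02,0],[0,0,0,0,0,0,0],[0,0,0,0,0,0,0]]]'

```text
t: 41.1
position: [0.3987, -0.3199, 0.2424]
ee_rot: [3.141, 0.0, 0.0]
contact_force: [0.2, -0.5, -3.1]
grip_width: 0.0547
gripper_force: 29.7
```

play_rows --rows '[[[0,0,0,0,0,0.03,0],[0,0,0,0,0,0,0],[0,0,0,0,0,0,0]]]'

```text
t: 41.48
position: [0.3987, -0.3199, 0.2422]
ee_rot: [3.141, 0.0, 0.0]
contact_force: [-2.3, 1.6, 6.1]
grip_width: 0.0556
gripper_force: 30.0
```

Touched down. I'll release, rise and back off, then look.

play_rows --rows '[[[0,0,0,0,0,0,70],[0,0,0,0,0,0,85],[0,0,0,0,0,0,100],[0,0,0,0,0,0,100],[0,0,0,0,0,-0.3,100],[0,0,0,0,0,-1,100],[0,0,0,0,0,-1,100],[0,0,0,0,0,-1,100],[0,0,0,0,0,-1,100],[0,0,0,0,0,-1,100]]]'

```text
t: 42.72
position: [0.3985, -0.3197, 0.4022]
ee_rot: [3.141, 0.0, 0.001]
contact_force: [-0.2, 0.6, -0.7]
grip_width: 0.092
gripper_force: 0.0
```

play_rows --rows '[[[0,0,0,0,-1,0,100],[0,0,0,0,-1,0,100],[0,0,0,0,-1,0,100],[0,0,0,0,-1,0,100],[0,0,0,0,0,0,100],[0,0,0,0,0,0,100]]]'

```text
t: 43.48
position: [0.3986, -0.2006, 0.4009]
ee_rot: [3.141, -0.001, 0.001]
contact_force: [0.0, -0.2, -0.9]
grip_width: 0.0918
gripper_force: 0.0
```

```bash
python3 - <<'E'
from wr import *
c,o=wrist();print(o["position"]);w=cloud(c)
cv2.imwrite("pics/w3.png",c["image"][:,:,::-1])
for src in("wrist","side"):
    if src=="side": c=viewer.read_camera("side");w=cloud(c);cv2.imwrite("pics/s3.png",c["image"][:,:,::-1])
    for n,x,y,zt in(("slim",.399,-.3195,.104),("squat",.4895,-.313,.098),("tall",.579,-.3052,.134)):
        m=(abs(w[...,2]-zt)<.006)&(abs(w[...,0]-x)<.045)&(abs(w[...,1]-y)<.045)
        if m.any(): p=w[m];print(src,n,m.sum(),((p.max(0)+p.min(0))/2).round(4),np.ptp(p,axis=0).round(3),np.median(p[:,2]).round(4))
E
```

```text
[ 0.39858418 -0.20061306  0.40092288]
wrist slim 2966 [ 0.3991 -0.3195  0.1017] [0.051 0.052 0.007] 0.1023
wrist squat 4718 [ 0.4889 -0.3131  0.0959] [0.059 0.06  0.008] 0.0964
side slim 78 [ 0.3968 -0.3174  0.1011] [0.051 0.049 0.006] 0.1005
side squat 109 [ 0.4873 -0.3108  0.0952] [0.058 0.062 0.006] 0.095
side tall 105 [ 0.5793 -0.3018  0.1314] [0.053 0.059 0.007] 0.131
```

View pics/s3.png

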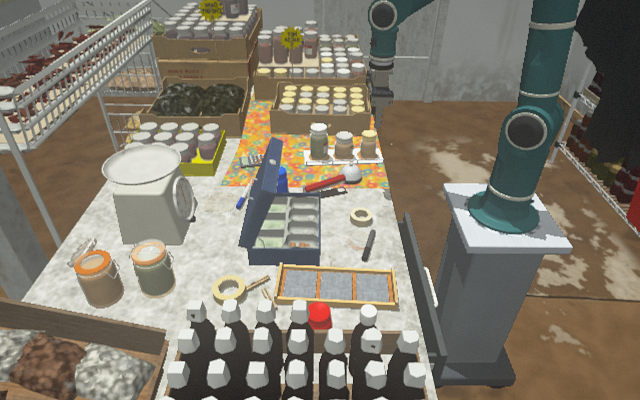

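View pics/w3.png

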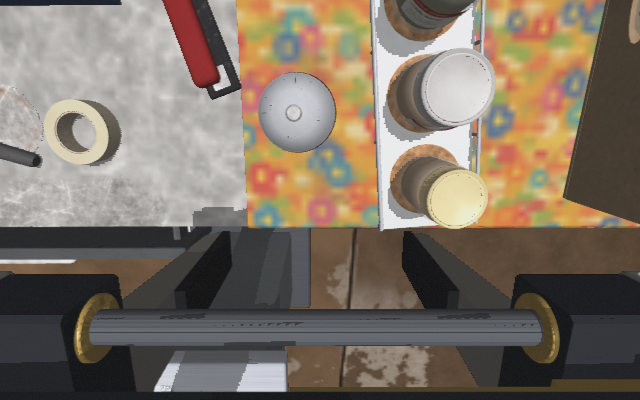

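All three jars stand upright on their corks: tall (319,140), squat (344,145) and slim (369,143) in the side view, within about 3 mm. Tape and pen have not moved, and the arm is clear.

```bash
python3 -c "
from workcell import job
print(job.finish_job())"
```

```text
the job is handed in; nothing more can be done
None
```

The job is handed in: slim jar at the front, squat in the middle and tall at the back, each measured upright and about 3 mm or less off its cork centre, with the tape and pen where they lay.

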